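# Lock the bayonet lid of the glaze mill pot

### The arm

A 6-joint arm with a two-finger parallel gripper is mounted at the origin on a cart in front of the work surface, level with it; the furniture and walls round the work are solid. World frame = base frame: x ahead of the robot, y to its left, z up, the work surface at z = 0. Lengths are in m, angles in rad, forces in N, time in s.
With the tool pointing down it reaches from about 0.4 to 0.825 m from the base axis. Payload 7 kg.
Tool frame: the origin (TCP) lies midway between the tips of the shut fingers; the grasp point (between the pads) lies 19 mm behind it (tcp_to_grasp is the distance from the TCP to the grasp point, in m); z points along the fingers, x is the direction in which the jaws open and shut, and the axes are right-handed (so a half turn about z gives the same grasp; the last joint's range is limited). The gripper opens to 85 mm and grips with 20 to 120 N. Pads are 22 mm wide; open, the fingers measure 114 mm over their backs; the gripper's body (76 mm by 85 mm) begins 54 mm behind the grasp point. The pads swing forward as they close: fully open they stand 13 mm farther back than shut.
Start: joints at [1.429, 0.359, 0.012, 0, -1.224, -0.288], TCP at [0.281, 0.614, 0.231] pointing down, gripper open.
Joint ranges: [-3.07, 3.07], [-1.43, 2.12], [-1.02, 1.25], [-3.03, 1.67], [-3.05, -0], [-3.03, 3.03]. Speed limits (rad/s): [2.39, 2.39, 3.01, 3.14, 3.14, 3.14].

### API

Orientations are given as a unit quaternion [w, x, y, z].
In Python, from plant import * gives the robot as it stands.
- The arm moves only by the tool jog_arm, never from a script. Its argument "moves" is one flat list of numbers, 4 for each row, row after row: the shift along the tool's x, y, z in mm, then the turn about the tool's z in degrees. In form: [x, y, z, yaw, x, y, z, yaw, ...]. A call has 1 to 12 rows; each row is the pose to reach, as a shift and turn from the pose commanded when the call began, along the tool's axes at that moment; what a row does not reach only later rows make up. A row lasts 1/8 s, in which the tool goes at most 62.5 mm and 10.7 degrees, less where a joint would pass 70% of its speed; a pose out of reach is approached as far as the arm can. A call with a gripper value outside its range is refused whole. "gripper" is the opening, from 0 (shut) to 1 (fully open), set as the call begins (left out, the last holds). The fingers move at their own pace and stop on an object; "newtons" is the grip in N (left out, the last holds). Time passes only in rows, so rows that repeat a pose let the fingers close. It gives the time, the measured TCP pose, the force and the opening at its end, in the units of the state.
- sense(): the state, without advancing time (a new reading comes with each control period).
- get_image(name): name is "scene" or "top"; returns the picture (480x640x3 uint8, blue, green, red); there is no depth.
- camera_params(name): a dict with "vertical_fov" (degrees; the focal length in pixels is half the picture's height over the tangent of half this angle, whatever the lens; pixels are square), "cx", "cy" (the principal point, pixels), "R" (3x3) and "t" (3): a world point X has camera coordinates R X + t. Camera axes: x right, y down, z forward; pixel columns grow to the right and rows downward; lengths in m; the calibration is good to about 2 mm. A picture is of the moment at which its call begins. camera_params takes no time and is no camera call.
- hand_in(): hands the job in, once; it reports no verdict.
The state is a dict: "clock": time; "joint_positions": joint angles; "joint_velocities": joint speeds; "tau": joint torques, N m; "position": TCP position; "ee_rot": TCP orientation; "wrist_force": force on the tool from outside, world axes, zero at the start; "wrist_torque": the same for the moment, N m; "width": finger opening in m.
Only numpy, scipy, OpenCV 4.12 (cv2) and the standard library are available. Lean on these libraries where they do the work, as an engineer would, in place of code of your own. Each camera call takes 0.05 s, during which the arm holds its last target. There are 200 camera calls.

### The job

The lid of the glaze mill pot has only been laid on the mouth, with its two lugs riding on the ledge of the bayonet socket. Turn the lid clockwise (seen from above) by its crossbar until you feel it drop into the entry slots, press it firmly down past the tight seal until it bottoms, then turn it a further quarter turn clockwise until it comes up against the stop, so that it is drawn fully down and locked. Leave the bottles and tools round the pot as they stand.

Things in the scene. Friction and masses are not known exactly. Their poses are not given: they have to be found in the camera images.
- pot_mouth (a point): On the pot's axis at the top of the socket's ledge, 115 mm above the worktop; z up. The ledge has two opposite entry slots, about 8 mm wider than the lid's lugs, in a hidden direction. From each slot a channel runs clockwise under the 6 mm ledge for a quarter turn to a solid stop, sloping down 5 mm to draw the lid down.
- lid_hub (a point): Centre of the flat steel button (32 mm across) on top of the crossbar, on the lid's axis, 54 mm above the lid's origin: the place to press. It is 54 mm above pot_mouth at the start, 40 mm when pressed to the bottom of the slots, and 37 mm or slightly less when turned to the stop.
- lid_end_a (a point): In the wooden grip at one end of the lid's crossbar, centre of its section, 80 mm from the axis, 10 mm below the hub button's top. The bar is 180 mm long, 14 mm wide, 16 mm high, steel with wooden grips, its underside 11 mm above the lid's plate. Its ends stick out 41 mm beyond the lid, clear all round, and can be pushed sideways; a few N turn it (up to 10 N in the sloping channels).
- lid_end_b (a point): The same in the other, identical end of the crossbar, 80 mm from the axis on the opposite side.
- lid: Loose aluminium cap on the mouth, 98 mm across, about 0.3 kg. A 58 mm spigot, reaching 22 mm below the lugs, keeps it central; its skirt hides two opposite lugs, 12 mm wide, 6 mm high, square to the crossbar. Origin on its axis, level with the lugs' undersides; x along the crossbar, z up. At the start the lugs rest on the ledge, 40 to 100 degrees short of the slots; there they drop in by 8 to 10 mm under the lid's weight.
- bottle_bone: White squeeze bottle with a cream cap, 46 mm across, 104 mm tall, standing near the front right; bystander. Origin at the centre of its underside.
- bottle_moss: White squeeze bottle with a green cap, 43 mm across, 98 mm tall, standing left of the pot; bystander. Origin at the centre of its underside.
- cutter: Steel ring cutter, 67 mm across, 22 mm high, near the front edge; bystander. Origin at the centre of its underside.
- kidney: Red rubber kidney, 52 x 100 x 8 mm, lying near the front edge; bystander. Origin at the centre of its underside.
- stamp: Turned wooden stamp, 33 mm across, 62 mm tall, far left; bystander. Origin at the centre of its underside.
- rib: Wooden rib, 58 x 109 x 8 mm, lying at the front right; bystander. Origin at the centre of its underside.
- pot: White stoneware mill pot, 106 mm across, bolted to the worktop by a dark steel foot ring 116 mm across. Origin on its upright axis, on the worktop, z up. Its mouth has a steel bayonet socket, 88 mm across, covered by the lid. The socket's direction is hidden, not tied to these axes, and differs every time: its slots must be found by turning the lid.
- seal (a joint): Rubber seal disc in the mouth under the lid, out of sight: metres it has been pushed down, 0 at the start. It slides stiffly, resisting with about 7 N, and stays where it is pushed; the lid has to be pressed down against it.

How it is judged:
On the way:
1. the lid is pressed down through the entry slots: the hub button at most 42 mm above the ledge (z of lid_hub in the frame of pot_mouth below 0.042 m), for 0.1 s.
At the end, for the whole second after the job is handed in: The lid is locked: turned against the stop and drawn down, its hub button at most 37.4 mm above the socket's ledge, central within 5 mm, level within 0.06 rad and at rest; no bystander moved by more than 30 mm (z of lid_hub in the frame of pot_mouth below 0.0374 m and angle between lid_hub's own z axis and vertical below 0.06 rad and horizontal distance between lid_hub and pot_mouth below 0.005 m and linear speed of lid below 0.01 m/s); the robot touches nothing.
It fails at once if a bystander (bottle, cutter, kidney, stamp or rib) is moved by more than 30 mm (distance of any of bottle_bone, bottle_moss, cutter, kidney, stamp, rib from where it was at the start of the episode above 0.03 m).
It fails at once if a bottle is knocked over (angle between any of bottle_bone, bottle_moss's own z axis and vertical above 0.5 rad).
It also fails if it takes over 72 s, if anything falls off the work surface, if the arm or the gripper's body presses on something with over 40 N, if the wrist force passes 120 N, or if a joint passes its speed limit or range.

## Working session

There is one attempt and no reset: what is moved stays moved. The work goes in short steps, Python scripts to look and compute and a tool call to move; the robot and the scene stay as the last step left them, time stands still between calls to the robot, and variables do not carry over. Pictures are saved under pics/ and viewed, about 8 in all and at most 12, crops included, and the job is handed in when it is done.

Besides the shell and the picture viewer there is one more tool, called after ">>>" as name(argument=value, ...) on one line, values as JSON. jog_arm: Moves the arm, as the interface text tells. Its arguments: {"type":"object","properties":{"moves":{"type":"array"},"gripper":{"type":"number"},"newtons":{"type":"number"}},"required":["moves"]}

```bash
mkdir -p pics; python3 - <<'E'
from plant import *
import cv2,numpy as np
for n in("scene","top"):
    cv2.imwrite(f"pics/{n}0.png",get_image(n)); p=camera_params(n); print(n,{k:np.round(v,4).tolist() for k,v in p.items() if not isinstance(v,str)})
s=sense(); print({k:np.round(v,3).tolist() for k,v in s.items()})
try: print(tcp_to_grasp)
except Exception as e: print(e)
E
```

```text
scene {'vertical_fov': 57.6313, 'cx': 318.2846, 'cy': 236.3132, 'R': [[0.4956, -0.8683, 0.0181], [-0.6016, -0.3583, -0.714], [0.6265, 0.343, -0.6999]], 't': [-0.2434, 0.4076, 0.7721]}
top {'vertical_fov': 45.1414, 'cx': 320.9533, 'cy': 233.7781, 'R': [[-0.0022, -1.0, 0.0014], [-0.9832, 0.002, -0.1823], [0.1823, -0.0018, -0.9832]], 't': [0.0195, 0.5512, 1.2386]}
{'clock': 0.1, 'joint_positions': [1.429, 0.359, 0.011, -0.0, -1.224, -0.288], 'joint_velocities': [0.001, -0.001, 0.003, 0.002, -0.0, 0.0], 'tau': [-0.001, -58.477, 29.411, 6.955, -0.003, 0.0], 'position': [0.281, 0.613, 0.23], 'ee_rot': [-0.001, -0.54, 0.842, -0.0], 'wrist_force': [0.028, 0.398, 0.246], 'wrist_torque': [-0.025, 0.046, 0.015], 'width': 0.085}
0.0187
```

View pics/scene0.png

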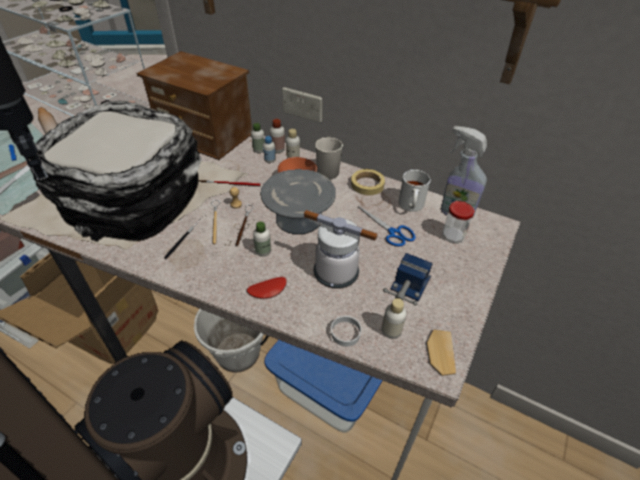

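View pics/top0.png

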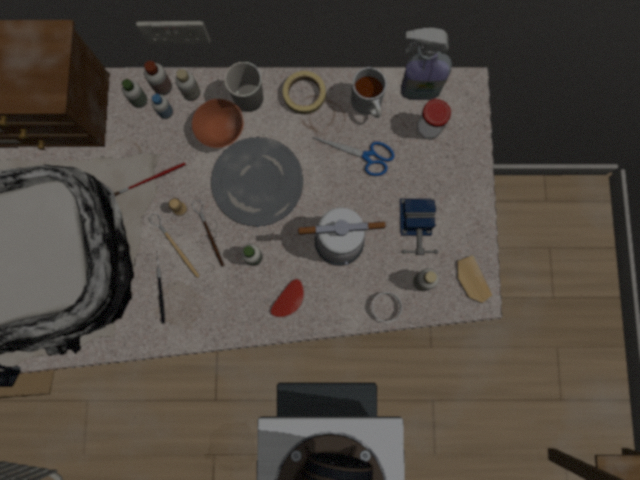

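```bash
cat > h.py <<'E'
from plant import *
import cv2,numpy as np
from scipy.spatial.transform import Rotation as Ro
def ray(n,uv,z):
    p=camera_params(n);f=240/np.tan(np.radians(p["vertical_fov"])/2)
    R=np.array(p["R"]);t=np.array(p["t"]);c=-R.T@t
    d=R.T@np.array([(uv[0]-p["cx"])/f,(uv[1]-p["cy"])/f,1]);return c+d*(z-c[2])/d[2]
def grips(n,im,box):
    h=cv2.cvtColor(im,cv2.COLOR_BGR2HSV);m=cv2.inRange(h,(3,110,50),(18,255,255))
    k=np.zeros_like(m);x0,y0,x1,y1=box;k[y0:y1,x0:x1]=m[y0:y1,x0:x1]
    N,l,st,c=cv2.connectedComponentsWithStats(k)
    i=sorted(range(1,N),key=lambda i:-st[i,4])[:2]
    return [(c[j].round(1),st[j].tolist()) for j in i]
def pose():
    s=sense();q=np.array(s["ee_rot"]);R=Ro.from_quat(q[[1,2,3,0]]).as_matrix();return s,np.array(s["position"]),R
E
python3 - <<'E'
from h import *
for n,b in(("top",(285,205,400,250)),("scene",(295,205,385,245))):
    im=cv2.imread(f"pics/{n}0.png")
    g=grips(n,im,b);P=[ray(n,c,0.159) for c,_ in g]
    print(n,g,np.round(P,4).tolist(),'mid',np.round((P[0]+P[1])/2,4),'len',np.linalg.norm(P[0]-P[1]),np.degrees(np.arctan2(*(P[0]-P[1])[[1,0]])))
print(ray("top",(341,228),.169))
print(pose()[2].round(3))
im=cv2.imread("pics/top0.png")[190:280,280:410];im2=cv2.imread("pics/scene0.png")[200:290,290:420]
cv2.imwrite("pics/c.png",np.vstack([cv2.resize(i,None,fx=4,fy=3.3) if 0 else cv2.resize(i[:75],None,fx=4,fy=4) for i in(im,im2)]))
E
```

```text
top [(array([306.3, 230. ]), [298, 227, 17, 7, 104]), (array([376.4, 225. ]), [369, 222, 16, 7, 83])] [[0.5391, 0.0485, 0.159], [0.5492, -0.095, 0.159]] mid [ 0.5441 -0.0233  0.159 ] len 0.1438991622903243 94.04219455304319
scene [(array([368.4, 234. ]), [361, 230, 16, 9, 95]), (array([310.7, 214.6]), [305, 211, 13, 9, 77])] [[0.5517, -0.0911, 0.159], [0.5417, 0.0526, 0.159]] mid [ 0.5467 -0.0192  0.159 ] len 0.14405938071788177 -86.04278036056499
[ 0.54111953 -0.02210076  0.169     ]
[[-0.417 -0.909 -0.   ]
 [-0.909  0.417 -0.001]
 [ 0.001 -0.    -1.   ]]
```

View pics/c.png

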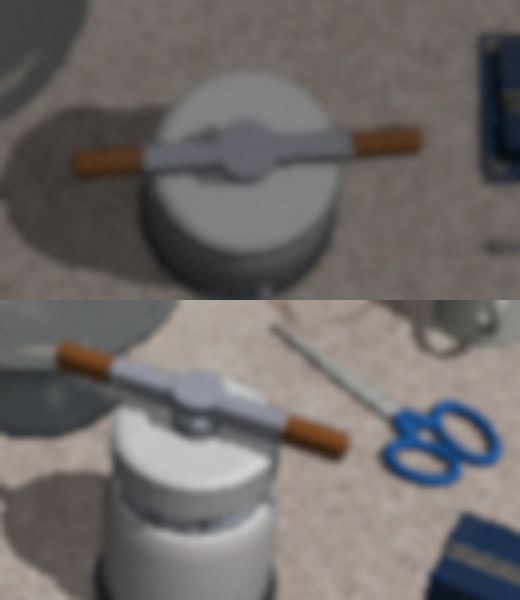

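>>> jog_arm(moves=[0, 0, -60, 0, 0, 0, -120, 0, 0, 0, -170, 0, 0, 0, -170, 0, 40, -47, -170, 6, 80, -94, -170, 12, 120, -140, -170, 18, 160, -187, -170, 24, 200, -233, -170, 30, 240, -280, -170, 36, 280, -326, -170, 42, 280, -326, -170, 42], gripper=0.4)

```text
clock: 1.6
position: [0.4617, 0.2197, 0.4009]
ee_rot: [-0.0, -0.2, 0.98, -0.0]
wrist_force: [-0.2, 0.5, -0.4]
width: 0.0342
```

```bash
cat >> h.py <<'E'
C=np.array([0.544,-0.0215])
def plan(xy,ang,z):
    """shift (mm, deg) in tool axes to xy,z with tool x at world angle ang"""
    s,p,R=pose();d=R.T@(np.array([xy[0],xy[1],z])-p)*1000
    a=np.degrees(np.arctan2(R[1,0],R[0,0]));print('t',round(s["clock"],2),'p',p.round(4),'ang',a.round(1),'j6',round(np.degrees(s["joint_positions"][5])),'F',np.round(s["wrist_force"],1),'shift',d.round(1),'yaw',round((a-ang+180)%360-180,1),'w',s["width"])
def at(deg,r=.072): return C+r*np.array([np.cos(np.radians(deg)),np.sin(np.radians(deg))])
E
python3 -c "
from h import *
plan(at(94),184,.25)"
```

```text
t 1.6 p [0.4617 0.2197 0.4009] ang -157.0 j6 -24 F [-0.2  0.5 -0.4] shift [  -4.9 -186.   151. ] yaw 19.0 w 0.034202271393321375
```

>>> jog_arm(moves=[-1, -46, 0, 6, -2, -93, 40, 12, -4, -140, 80, 17, -5, -186, 120, 19, -5, -186, 151, 19, -5, -186, 151, 19])

```text
clock: 2.35
position: [0.5377, 0.054, 0.2473]
ee_rot: [-0.003, -0.038, 0.999, -0.001]
wrist_force: [-0.8, -0.3, 0.6]
width: 0.0345
```

```bash
python3 - <<'E'
from h import *
plan(at(94),184,.147)
a=get_image("top")[170:290,260:400];b=get_image("scene")[140:260,270:410]
cv2.imwrite("pics/d.png",np.hstack([cv2.resize(i,None,fx=2.8,fy=2.8) for i in(a,b)]))
E
```

```text
t 2.35 p [0.5377 0.054  0.2473] ang -175.6 j6 -22 F [-0.8 -0.3  0.6] shift [ -1.6  -3.6 100.3] yaw 0.4 w 0.03446364010931136
```

View pics/d.png

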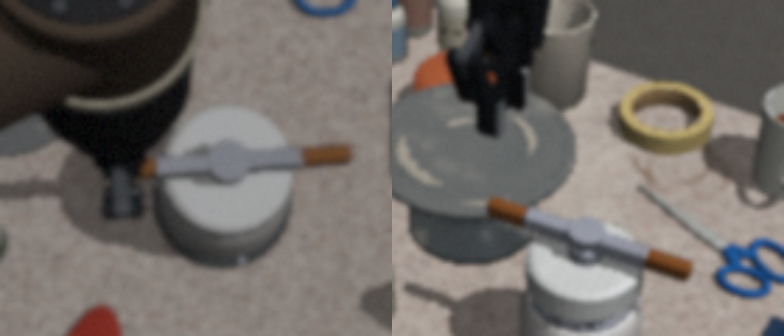

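>>> jog_arm(moves=[-2, -4, 20, 0, -2, -4, 50, 0, -2, -4, 75, 0, -2, -4, 95, 0, -2, -4, 107, 0, -2, -4, 107, 0])

```text
clock: 3.2
position: [0.5418, 0.0512, 0.1437]
ee_rot: [0.0, -0.039, 0.999, -0.0]
wrist_force: [-0.0, -0.0, 1.0]
width: 0.034
```

```bash
cat >> h.py <<'E'
def arc(a0,a1,n,r=.072,off=90,hold=0):
    "rows for orbit from bar angle a0 to a1 about C, relative to the present nominal pose"
    s,p,R=pose();z=p[2];out=[]
    for a in list(np.linspace(a0,a1,n+1)[1:])+[a1]*hold:
        d=R.T@np.r_[at(a,r)-p[:2],0]*1000;out.append([int(round(d[0])),int(round(d[1])),0,int(round(a0-a))])
    print(sum(out,[]))
E
python3 -c "
from h import *
plan(at(94),184,.140);arc(94,69,10,hold=2)"
```

```text
t 3.2 p [0.5418 0.0512 0.1437] ang -175.6 j6 -22 F [-0. -0.  1.] shift [ 2.9 -0.7  3.7] yaw 0.4 w 0.033965007717092044
[0, -1, 0, 2, -3, -1, 0, 5, -7, -1, 0, 8, -10, -2, 0, 10, -13, -2, 0, 12, -16, -3, 0, 15, -19, -4, 0, 18, -22, -5, 0, 20, -25, -6, 0, 22, -27, -8, 0, 25, -27, -8, 0, 25, -27, -8, 0, 25]
```

>>> jog_arm(moves=[0, -1, 0, 2, -3, -1, 0, 5, -7, -1, 0, 8, -10, -2, 0, 10, -13, -2, 0, 12, -16, -3, 0, 15, -19, -4, 0, 18, -22, -5, 0, 20, -25, -6, 0, 22, -27, -8, 0, 25, -27, -8, 0, 25, -27, -8, 0, 25])

```text
clock: 4.7
position: [0.5692, 0.0447, 0.1433]
ee_rot: [0.0, 0.179, 0.984, 0.0]
wrist_force: [-0.1, -0.3, 1.0]
width: 0.0334
```

```bash
python3 - <<'E'
from h import *
plan(at(69),159,.140);arc(69,44,10,hold=2)
a=get_image("top")[170:290,260:400];b=get_image("scene")[140:260,270:410]
cv2.imwrite("pics/e.png",np.hstack([cv2.resize(i,None,fx=2.8,fy=2.8) for i in(a,b)]))
E
```

```text
t 4.7 p [0.5692 0.0447 0.1433] ang 159.4 j6 -45 F [-0.1 -0.3  1. ] shift [-0.2  1.2  3.3] yaw 0.4 w 0.03343533885953434
[-3, 1, 0, 2, -6, 1, 0, 5, -10, 1, 0, 8, -13, 0, 0, 10, -16, -1, 0, 12, -19, -1, 0, 15, -22, -2, 0, 18, -25, -3, 0, 20, -28, -4, 0, 22, -31, -6, 0, 25, -31, -6, 0, 25, -31, -6, 0, 25]
```

View pics/e.png

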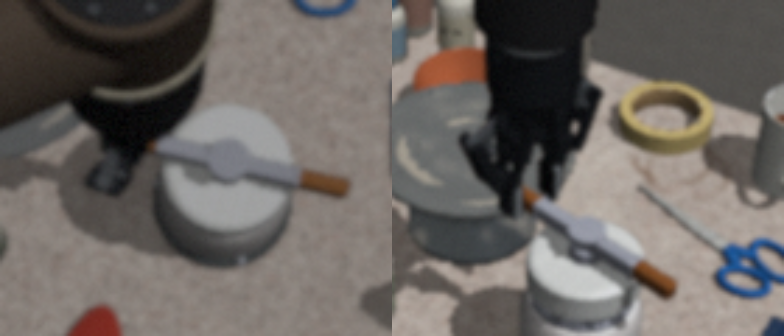

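>>> jog_arm(moves=[-3, 1, 0, 2, -6, 1, 0, 5, -10, 1, 0, 8, -13, 0, 0, 10, -16, -1, 0, 12, -19, -1, 0, 15, -22, -2, 0, 18, -25, -3, 0, 20, -28, -4, 0, 22, -31, -6, 0, 25, -31, -6, 0, 25, -31, -6, 0, 25])

```text
clock: 6.3
position: [0.596, 0.0281, 0.1433]
ee_rot: [-0.0, 0.387, 0.922, -0.0]
wrist_force: [0.7, -0.5, 0.4]
width: 0.0341
```

```bash
cat >> h.py <<'E'
def bar(show=True):
    "triangulate each visible wooden grip from the two views"
    g={}
    for n,b in(("top",(285,180,400,280)),("scene",(285,180,395,280))):
        g[n]=[(c,s) for c,s in grips(n,get_image(n),b) if s[4]>25]
    for c1,s1 in g["top"]:
        for c2,s2 in g["scene"]:
            f=lambda z:np.linalg.norm(ray("top",c1,z)-ray("scene",c2,z))
            zs=np.arange(.11,.2,.001);e=[f(z) for z in zs];k=int(np.argmin(e));P=ray("top",c1,zs[k])
            if e[k]<.012: d=P[:2]-C;print('grip z',zs[k].round(3),'err',round(e[k],4),'r',np.linalg.norm(d).round(3),'ang',np.degrees(np.arctan2(d[1],d[0])).round(1),'areas',s1[4],s2[4])
E
python3 - <<'E'
from h import *
plan(at(44),134,.140);arc(44,24,8,hold=2);bar()
E
```

```text
t 6.3 p [0.596  0.0281 0.1433] ang 134.4 j6 -67 F [ 0.7 -0.5  0.4] shift [0.4 0.1 3.3] yaw 0.4 w 0.03413105165248614
[-3, 0, 0, 2, -6, 0, 0, 5, -9, -1, 0, 8, -12, -1, 0, 10, -15, -2, 0, 12, -18, -2, 0, 15, -21, -3, 0, 18, -24, -4, 0, 20, -24, -4, 0, 20, -24, -4, 0, 20]
grip z 0.155 err 0.0017 r 0.073 ang -128.6 areas 81 78
grip z 0.168 err 0.0046 r 0.058 ang 51.6 areas 28 30
```

>>> jog_arm(moves=[-3, 0, 0, 2, -6, 0, 0, 5, -9, -1, 0, 8, -12, -1, 0, 10, -15, -2, 0, 12, -18, -2, 0, 15, -21, -3, 0, 18, -24, -4, 0, 20, -24, -4, 0, 20, -24, -4, 0, 20])

```text
clock: 7.65
position: [0.604, 0.0163, 0.1403]
ee_rot: [-0.007, 0.542, 0.84, 0.002]
wrist_force: [-24.6, 43.0, 4.1]
width: 0.0341
```

```bash
python3 - <<'E'
from h import *
plan(at(24),114,.140);arc(24,10,6,hold=2);bar()
E
```

```text
t 7.65 p [0.604  0.0163 0.1403] ang 114.4 j6 -85 F [-24.6  43.    4.1] shift [-10.2   1.8   0.1] yaw 0.4 w 0.03410938658528401
[-13, 2, 0, 2, -16, 1, 0, 5, -19, 1, 0, 7, -22, 1, 0, 9, -25, 0, 0, 12, -28, 0, 0, 14, -28, 0, 0, 14, -28, 0, 0, 14]
grip z 0.157 err 0.002 r 0.071 ang -135.7 areas 83 71
grip z 0.165 err 0.0038 r 0.06 ang 39.7 areas 26 29
```

>>> jog_arm(moves=[6, 0, 0, -5, 12, -1, 0, -10, 17, -2, 0, -14, 17, -2, 0, -14])

```text
clock: 8.25
position: [0.6012, 0.0231, 0.1434]
ee_rot: [0.0, 0.436, 0.9, 0.0]
wrist_force: [0.3, -0.4, 0.9]
width: 0.0344
```

```bash
python3 - <<'E'
from h import *
plan(at(38),128,.140);bar()
a=get_image("top")[170:290,260:400];b=get_image("scene")[160:280,270:410]
cv2.imwrite("pics/f.png",np.hstack([cv2.resize(i,None,fx=2.8,fy=2.8) for i in(a,b)]))
E
```

```text
t 8.25 p [0.6012 0.0231 0.1434] ang 128.3 j6 -72 F [ 0.3 -0.4  0.9] shift [ 0.1 -0.5  3.4] yaw 0.3 w 0.03443393891551361
grip z 0.154 err 0.0017 r 0.073 ang -134.2 areas 83 75
grip z 0.167 err 0.0042 r 0.059 ang 46.0 areas 33 34
```

View pics/f.png

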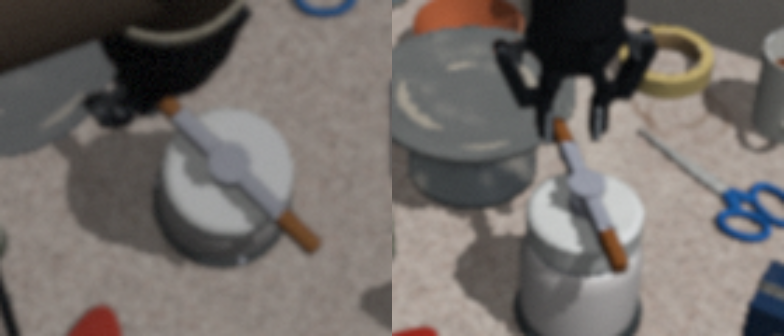

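>>> jog_arm(moves=[0, 0, -40, 0, 0, 0, -90, 0, 0, 0, -90, 0])

```text
clock: 8.82
position: [0.6036, 0.0229, 0.238]
ee_rot: [0.003, 0.436, 0.9, 0.002]
wrist_force: [-0.7, 0.6, -0.1]
width: 0.0342
```

>>> jog_arm(moves=[0, -36, 0, 0, 0, -72, 0, 0, 0, -72, 0, 0, 0, -72, 0, 0, 0, -72, 30, 0, 0, -72, 50, 0, 0, -72, 60, 0, 0, -72, 60, 0], gripper=0)

```text
clock: 9.82
position: [0.5448, -0.0217, 0.1726]
ee_rot: [-0.001, 0.435, 0.9, -0.001]
wrist_force: [-0.0, 0.3, 0.8]
width: -0.0001
```

```bash
python3 - <<'E'
from h import *
plan(C,128,.153);bar()
E
```

```text
t 9.82 p [ 0.5448 -0.0217  0.1726] ang 128.4 j6 -70 F [-0.   0.3  0.8] shift [ 0.6 -0.5 19.6] yaw 0.4 w -0.00013250215006114548
grip z 0.154 err 0.0017 r 0.073 ang -134.2 areas 82 75
```

>>> jog_arm(moves=[0, 0, 5, 0, 0, 0, 9, 0, 0, 0, 12, 0, 0, 0, 15, 0, 0, 0, 17, 0, 0, 0, 19, 0, 0, 0, 20, 0, 0, 0, 20, 0])

```text
clock: 10.92
position: [0.5451, -0.0218, 0.155]
ee_rot: [0.001, 0.435, 0.9, 0.0]
wrist_force: [-6.1, 1.6, 15.2]
width: 0.0001
```

>>> jog_arm(moves=[0, 0, 1, 0, 0, 0, 2, 0, 0, 0, 3, 0, 0, 0, 4, 0, 0, 0, 4, 0])

```text
clock: 11.55
position: [0.5462, -0.0212, 0.1547]
ee_rot: [0.002, 0.435, 0.901, 0.001]
wrist_force: [-15.2, 7.4, 42.1]
width: 0.0002
```

>>> jog_arm(moves=[0, 0, -30, 0, 0, 0, -85, 0, 5, 36, -85, -4, 9, 71, -85, -7, 9, 71, -85, -7, 9, 71, -85, -7, 9, 71, -85, -7], gripper=0.35)

```text
clock: 12.42
position: [0.5943, 0.0288, 0.2342]
ee_rot: [-0.0, 0.38, 0.925, -0.0]
wrist_force: [-0.1, 0.4, -0.2]
width: 0.0295
```

```bash
python3 - <<'E'
from h import *
plan(at(45.5),135.5,.128);bar()
E
```

```text
t 12.43 p [0.5943 0.0288 0.2342] ang 135.3 j6 -66 F [-0.1  0.4 -0.2] shift [  0.6   0.9 106.2] yaw -0.2 w 0.029507374021428875
grip z 0.149 err 0.0016 r 0.073 ang -134.1 areas 78 75
grip z 0.16 err 0.0037 r 0.064 ang 45.0 areas 53 42
```

>>> jog_arm(moves=[0, 1, 40, 0, 0, 1, 75, 0, 0, 1, 95, 0, 0, 1, 108, 0, 0, 1, 108, 0])

```text
clock: 13.15
position: [0.5951, 0.0297, 0.1259]
ee_rot: [-0.0, 0.38, 0.925, -0.0]
wrist_force: [0.4, -0.0, 0.3]
width: 0.0299
```

```bash
python3 - <<'E'
from h import *
plan(at(45.5),135.5,.128);arc(45.5,15.5,10,hold=2)
E
```

```text
t 13.15 p [0.5951 0.0297 0.1259] ang 135.4 j6 -66 F [ 0.4 -0.   0.3] shift [ 0.6 -0.4 -2.1] yaw -0.1 w 0.029866337889389107
[-3, 0, 0, 3, -7, -1, 0, 6, -11, -1, 0, 9, -14, -2, 0, 12, -18, -3, 0, 15, -22, -4, 0, 18, -25, -5, 0, 21, -29, -7, 0, 24, -32, -8, 0, 27, -35, -10, 0, 30, -35, -10, 0, 30, -35, -10, 0, 30]
```

>>> jog_arm(moves=[-3, 0, 0, 3, -7, -1, 0, 6, -11, -1, 0, 9, -14, -2, 0, 12, -18, -3, 0, 15, -22, -4, 0, 18, -25, -5, 0, 21, -29, -7, 0, 24, -32, -8, 0, 27, -35, -10, 0, 30, -35, -10, 0, 30, -35, -10, 0, 30])

```text
clock: 14.65
position: [0.6137, -0.0016, 0.127]
ee_rot: [0.0, 0.606, 0.796, 0.0]
wrist_force: [0.1, -0.6, -0.1]
width: 0.0297
```

```bash
python3 - <<'E'
from h import *
plan(at(15.5),105.5,.128);arc(15.5,-14.5,10,hold=2);bar()
E
```

```text
t 14.65 p [ 0.6137 -0.0016  0.127 ] ang 105.4 j6 -93 F [ 0.1 -0.6 -0.1] shift [-0.6 -0.5 -1. ] yaw -0.1 w 0.02973392281833368
[-4, -1, 0, 3, -8, -1, 0, 6, -12, -1, 0, 9, -16, -2, 0, 12, -19, -3, 0, 15, -23, -4, 0, 18, -26, -5, 0, 21, -30, -7, 0, 24, -33, -8, 0, 27, -37, -10, 0, 30, -37, -10, 0, 30, -37, -10, 0, 30]
grip z 0.148 err 0.0018 r 0.071 ang -156.8 areas 85 75
```

>>> jog_arm(moves=[-4, -1, 0, 3, -8, -1, 0, 6, -12, -1, 0, 9, -16, -2, 0, 12, -19, -3, 0, 15, -23, -4, 0, 18, -26, -5, 0, 21, -30, -7, 0, 24, -33, -8, 0, 27, -37, -10, 0, 30, -37, -10, 0, 30, -37, -10, 0, 30])

```text
clock: 16.25
position: [0.6136, -0.0399, 0.1264]
ee_rot: [0.0, 0.791, 0.612, -0.0]
wrist_force: [-0.4, 0.3, 0.6]
width: 0.0302
```

```bash
python3 - <<'E'
from h import *
plan(at(-14.5),75.5,.128);arc(-14.5,-44.5,10,hold=2);bar()
E
```

```text
t 16.25 p [ 0.6136 -0.0399  0.1264] ang 75.5 j6 -119 F [-0.4  0.3  0.6] shift [ 0.4  0.  -1.6] yaw -0.0 w 0.030192284241239542
[-3, 0, 0, 3, -7, 0, 0, 6, -11, -1, 0, 9, -15, -2, 0, 12, -18, -2, 0, 15, -22, -4, 0, 18, -25, -5, 0, 21, -29, -6, 0, 24, -32, -8, 0, 27, -36, -10, 0, 30, -36, -10, 0, 30, -36, -10, 0, 30]
grip z 0.146 err 0.0028 r 0.07 ang 173.5 areas 91 100
```

>>> jog_arm(moves=[-3, 0, 0, 3, -7, 0, 0, 6, -11, -1, 0, 9, -15, -2, 0, 12, -18, -2, 0, 15, -22, -4, 0, 18, -25, -5, 0, 21, -29, -6, 0, 24, -32, -8, 0, 27, -36, -10, 0, 30, -36, -10, 0, 30, -36, -10, 0, 30])

```text
clock: 17.85
position: [0.5964, -0.0703, 0.1263]
ee_rot: [-0.0, 0.922, 0.386, 0.002]
wrist_force: [4.3, 8.2, -3.5]
width: 0.0298
```

```bash
python3 - <<'E'
from h import *
plan(at(-44.5),45.5,.128);arc(-44.5,-56.5,6,hold=2);bar()
E
```

```text
t 17.85 p [ 0.5964 -0.0703  0.1263] ang 45.5 j6 -146 F [ 4.3  8.2 -3.5] shift [-1.9  0.4 -1.7] yaw -0.0 w 0.029760857718571468
[-4, 0, 0, 2, -7, 0, 0, 4, -9, 0, 0, 6, -12, 0, 0, 8, -14, -1, 0, 10, -17, -1, 0, 12, -17, -1, 0, 12, -17, -1, 0, 12]
grip z 0.145 err 0.0027 r 0.07 ang 146.0 areas 98 113
```

>>> jog_arm(moves=[-2, 0, 0, 2, -5, 0, 0, 4, -7, 0, 0, 6, -10, 0, 0, 8, -10, 0, 0, 8, -10, 0, 0, 8])

```text
clock: 18.7
position: [0.5947, -0.0705, 0.1265]
ee_rot: [-0.003, 0.947, 0.322, 0.008]
wrist_force: [15.8, 39.0, -11.6]
width: 0.03
```

```bash
python3 - <<'E'
from h import *
plan(at(-52.5),37.5,.128);bar()
E
```

```text
t 18.7 p [ 0.5947 -0.0705  0.1265] ang 37.6 j6 -154 F [ 15.8  39.  -11.6] shift [-10.4   2.2  -1.7] yaw 0.1 w 0.02995633839748485
grip z 0.145 err 0.0025 r 0.07 ang 144.6 areas 102 110
```

>>> jog_arm(moves=[8, 0, 0, -6, 16, -1, 0, -12, 22, -3, 0, -17, 22, -3, 0, -17, 22, -3, -50, -17, 22, -3, -100, -17, 22, -3, -100, -17])

```text
clock: 19.68
position: [0.6056, -0.064, 0.2312]
ee_rot: [0.002, 0.89, 0.456, 0.004]
wrist_force: [0.3, 0.1, -0.7]
width: 0.0299
```

```bash
python3 - <<'E'
from h import *
plan(C,55,.17);bar()
a=get_image("top")[170:290,260:400];b=get_image("scene")[160:280,270:410]
cv2.imwrite("pics/g.png",np.hstack([cv2.resize(i,None,fx=2.8,fy=2.8) for i in(a,b)]))
E
```

```text
t 19.68 p [ 0.6056 -0.064   0.2312] ang 54.3 j6 -138 F [ 0.3  0.1 -0.7] shift [ -1.8 -75.2  60.7] yaw -0.7 w 0.029918474099813245
grip z 0.145 err 0.0026 r 0.069 ang 146.8 areas 99 105
grip z 0.147 err 0.0006 r 0.072 ang -37.1 areas 71 73
```

View pics/g.png

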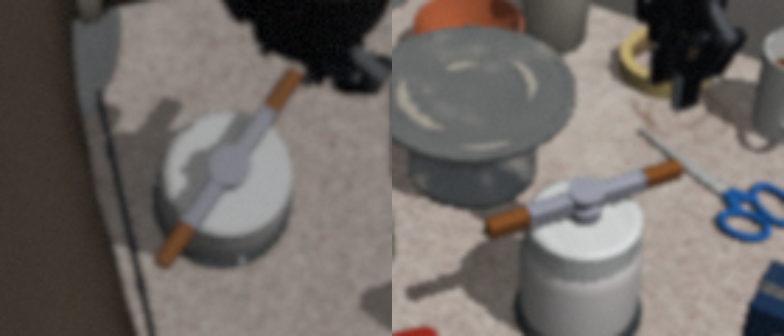

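>>> jog_arm(moves=[-1, -38, 0, 0, -2, -75, 0, 0, -2, -75, 0, 0, -2, -75, 30, 0, -2, -75, 55, 0, -2, -75, 64, 0, -2, -75, 70, 0, -2, -75, 74, 0, -2, -75, 77, 0, -2, -75, 79, 0, -2, -75, 79, 0], gripper=0)

```text
clock: 21.25
position: [0.5421, -0.0218, 0.1511]
ee_rot: [0.001, 0.889, 0.457, 0.001]
wrist_force: [-10.5, 1.5, 25.3]
width: -0.0
```

```bash
python3 - <<'E'
from h import *
plan(C,55,.15);print(pose()[1])
E
```

```text
t 21.25 p [ 0.5421 -0.0218  0.1511] ang 54.4 j6 -144 F [-10.5   1.5  25.3] shift [1.3 1.4 1.1] yaw -0.6 w -1.48001324237997e-05
[ 0.54213805 -0.02176929  0.15113665]
```

>>> jog_arm(moves=[0, 0, -30, 0, 0, 0, -80, 0, 0, 0, -130, 0, 0, 0, -150, 0, 0, 0, -150, 0, 0, 0, -150, 0])

```text
clock: 22.0
position: [0.5409, -0.0216, 0.2968]
ee_rot: [-0.0, 0.89, 0.457, -0.0]
wrist_force: [-0.4, 0.2, -1.4]
width: -0.0001
```

```bash
python3 - <<'E'
from h import *
plan(C,55,.3);bar()
a=get_image("top")[130:330,220:480];b=get_image("scene")[160:360,220:480]
cv2.imwrite("pics/i.png",np.hstack([cv2.resize(i,None,fx=1.5,fy=1.5) for i in(a,b)]))
E
```

```text
t 22.0 p [ 0.5409 -0.0216  0.2968] ang 54.4 j6 -144 F [-0.4  0.2 -1.4] shift [ 1.9  2.5 -3.2] yaw -0.6 w -7.88423627285612e-05
grip z 0.144 err 0.0024 r 0.069 ang 146.8 areas 100 98
```

View pics/i.png

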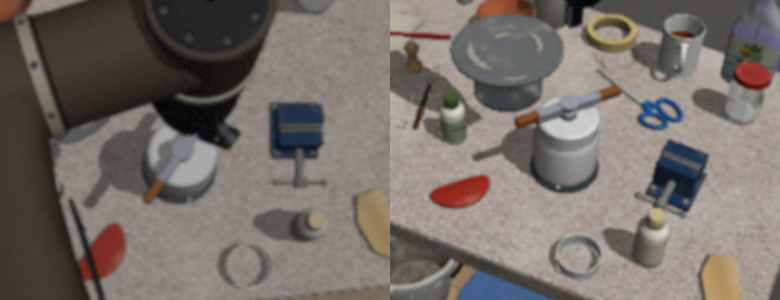

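```bash
python3 -c "
from plant import *
print(hand_in())"
```

```text
the job is handed in; nothing more can be done
None
```

The lid appears to be locked. I handed the job in at about 22 s of the 72 s allowed, and no verdict was given.

- **Finding the slots:** I straddled one end of the crossbar with the fingers and turned it clockwise. It blocked after about 50°, and once I backed off the picture showed the lid had dropped.
- **Pressing down:** I pressed the hub button with shut fingers, up to 42 N. It bottomed at z = 0.155 m, which is the expected 40 mm above the ledge.
- **Locking:** I turned the lid about 80° further, until it stood solid at 42 N. That is less than a quarter turn. I took it to be the stop because the force rose sharply with almost no further turn, and because the lid also came down as expected.

**Last checks**
- With 25 N on the hub button, it read z = 0.1511 m, about 36.1 mm above the ledge against the 37.4 mm limit. I did not repeat the reading without load.
- In the last picture the lid looked level and the bystanders in view had not moved. I did not measure their positions. The stamp was only partly in the crop.
- The arm is clear, about 0.14 m above the lid.

**Disagreements**
- The two camera views differed by 2 to 5 mm.
- The crossbar angle at the stop was uncertain by about 2°.

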